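# Steer the light spot onto the alignment target of a blood analyser's optical unit

## Robot

A 6-joint arm with a two-finger parallel gripper is mounted at the origin on the work surface. World frame = base frame: x ahead of the robot, y to its left, z up, the work surface at z = 0. Lengths are in mm, angles in rad, forces in N, time in s.
With the tool pointing down it reaches from about 300 to 775 mm from the base axis. Payload 14.6 kg.
Tool frame: the origin (TCP) lies between the finger pads; the fingertips stand robot.tips_ahead ahead of it and the grasp point (between the pads) lies 3 mm ahead of it (robot.tips_ahead is the distance from the TCP to the fingertips, in mm); z points along the fingers, y is the direction in which the jaws open and shut (so a half turn about z gives the same grasp; the last joint's range is limited). The gripper opens to 85 mm and grips with 20 to 120 N. Pads are 22 mm wide; open, the fingers measure 114 mm over their backs; the gripper's body (76 mm by 85 mm) begins 54 mm behind the grasp point. The pads swing forward as they close: fully open they stand 13 mm farther back than shut.
Start: joints at [-1.196, 0.3, 1.521, -0, 1.321, -0.067], TCP at [235.154, -497.184, 253.281] pointing down, gripper open.
Joint ranges: [-3.03, 3.03], [-0.79, 2.21], [0.23, 2.52], [-1.04, 4.18], [0, 3.07], [-2.55, 2.55]. Speed limits (rad/s): [2.22, 2.22, 2.57, 3.14, 3.14, 3.14].

## Interface

Orientations are given as a unit quaternion [w, x, y, z].
In Python, from rig import robot gives the robot as it stands.
- The arm moves only by the shell command python3 -m creep 'ROWS'. ROWS is JSON, a list of rows, each an object with "hand": the opening in per cent of the stroke, from 0 (shut) to 100 (fully open); "linear": the shift along the tool's x, y, z in units of 25 mm (1.0 is 25 mm), a list of three; "twist": the turn about the tool's z in units of 6 degrees (1.0 is 6 degrees). A call has 1 to 20 rows; each row shifts and turns the commanded pose from where the row before left it, along the tool's axes as they then stand; what a row does not reach is not made up. A row lasts 1/12 s, in which the tool goes at most 41.7 mm and 7.16 degrees, less where a joint would pass 70% of its speed; a pose out of reach is approached as far as the arm can. A call is refused whole if a number of a shift passes 1 or a number of a turn 1, either way. A call with a gripper value outside its range is refused whole. The fingers move at their own pace and stop on an object; the grip force is fixed at half the most. Time passes only in rows, so rows that do not move let the fingers close. It gives the time, the measured TCP pose, the force and the opening at its end, in the units of the state.
- robot.read_state(): the state, without advancing time (a new reading comes with each control period).
- robot.grab_frame(name): name is "side" or "top" or "wrist"; returns (picture, depth): 420x560x3 uint8, red, green, blue; 420x560 float32, mm along the optical axis (not along the pixel's ray), 0 where there is no reading.
- robot.camera_model(name): a dict with "fx", "fy", "cx", "cy" (pixels), "R" (3x3) and "t" (3): a world point X has camera coordinates R X + t. Camera axes: x right, y down, z forward; pixel columns grow to the right and rows downward; lengths in mm; the calibration is good to about 2 mm. A picture is of the moment at which its call begins: read the wrist's pose just before it. camera_model takes no time and is no camera call; for the wrist camera it gives the pose at the moment of the call.
- robot.finish_job(): hands the job in, once; it reports no verdict.
Trained networks look in the newest picture that a camera, given by its name, has taken for a name from the list of things; names that differ only in an ending like _2 or _b are one class to them, and where a whole thing is asked for, a point or a joint stands for the part that bears it (a point fixed in the world has none). Each returns a list of dicts, best first, with "conf" (0 to 1); they miss things now and then, are a little off and sometimes report something else, mostly with a low value. They report only what shows in the picture. A call takes as long as a camera call.
- robot.recognise(camera, query): "position" ([x, y, z] in mm, in world coordinates, good to about 4 mm: the middle of the surface that is visible of it).
The state is a dict: "time": time; "q": joint angles; "joint_velocities": joint speeds; "effort": joint torques, N m; "eef_pos": TCP position; "eef_rot": TCP orientation; "ft_force": force on the tool from outside, world axes, zero at the start; "torque": the same for the moment, N m; "width": opening from 0.0 (shut) to 1.0 (fully open).
Only numpy, scipy, OpenCV 4.12 (cv2) and the standard library are available. Lean on these libraries where they do the work, as an engineer would, in place of code of your own. Each camera call takes 0.05 s, during which the arm holds its last target. There are 200 camera calls.

## Task

The light-scatter unit of the blood analyser stands on the bench with its housing off. Slide the grey dust cover fully off the detector head by its orange tab so that the green light spot shows, then turn the two mirror screws, red-capped and blue-capped, until the whole spot lies inside the black ring of the white alignment target. Leave the dust cover open and do not disturb the other things on the bench.

Things in the scene. Friction and masses are not known exactly. Their poses are not given: they have to be found in the camera images.
- unit: Optical unit, fixed to the bench; origin at bench height, plumb below the mirror's centre. x runs level from the mirror to the detector head (away from the robot, within 0.25 rad), y left, z up. Its aluminium base is 24 mm high: x -110 to 100, y -160 to 240 mm, and a tongue x 100 to 290, y -100 to 160 mm. Cheeks 60 to 71 mm either side of the mirror, up to 204 mm, carry the mount.
- lamp_top (a point): Centre of the top of the grey lamp house, a box 90 (unit's x) by 140 (y) mm, top 110 mm above the bench, left of the mirror: at (23, 150, 110) mm in the unit's frame.
- head_top (a point): Centre of the top of the black detector head, 100 x 100 mm, 50 mm above the bench, at (160, 0, 50) mm in the unit's frame.
- mount: Mirror mount, fixed; origin at the centre of the mirror's face, 185 mm above the bench. z: axis of both screws, out of the mount's back towards the knobs, up and back towards the robot, 35 degrees from vertical: the gripper takes a knob squarely along minus z. x runs up the slope, away from the robot; y left. Dark fixed plate 124 (x) by 118 (y) mm, back face at z = 36 mm; the mirror is underneath.
- red_screw_knob (a point): Centre of the black round fluted knob (30 mm diameter, 32 mm long) with a red cap: the point to grip, on the screw's axis, 45 mm off the fixed plate's back, at (20, -40, 81) mm in the mount's frame: the right-hand knob. Its free end is 16 mm farther out along the mount's z; its inner end stands 29 mm clear of the plate. The point turns with the knob.
- red_screw (a joint): Angle of the red-capped screw, rad, -2.4 to 2.4, growing counter-clockwise as seen looking at the knob's capped end. +1 rad moves the spot 14 mm along the unit's +y (left); x changes by about 1 mm at most. It stays where it is left (friction about 0.05 N m) and does not travel along its axis.
- blue_screw_knob (a point): Centre of the like knob with a blue cap, the left-hand one: at (-20, 40, 81) mm in the mount's frame, 89 mm from the red one. It rides on the mirror's gimbal frame, so its axis leans sideways by 0.05 rad for each rad of the red screw; its centre stays in place.
- blue_screw (a joint): Angle of the blue-capped screw, rad, -2.4 to 2.4, same sense. +1 rad moves the spot 14 mm along the unit's +x (away from the mirror); y changes by about 1 mm at most. Same friction.
- cover_tab (a point): Centre of the orange tab of the detector's grey dust cover, a plate 98 (unit's x) by 92 (y) mm, its top 60 mm above the bench. The tab is 34 mm along the unit's x, 10 mm along y, and stands 30 mm up from 60 to 90 mm above the bench; when the cover is closed it is at (145, -30, 75) mm in the unit's frame.
- dust_cover (a joint): Travel of the dust cover, m: 0 closed over the ports, 0.085 fully open at its stop, growing along the unit's +y (to the left). It stays where it is left; it takes about 2 N to move. The lamp is interlocked: it gives light only when the cover is fully open.
- light_spot (a point): Centre of the round green light spot, 10 mm diameter, that the mirror throws on the top of the detector head, 53 mm above the bench. While the dust cover is closed no light is seen and this point only tells where the spot would fall.
- target_mark (a point): Centre of the mark on the white alignment target, a 28 mm round plug fixed in one of the head's four ports: a black cross in a black ring of 18 mm inner and 23 mm outer diameter. The ports lie 16 mm to either side of the head's centre in the unit's x and y; which one holds the target varies.
- target_plug: The white target plug itself, fixed; origin at the centre of its underside, 4 mm below the mark.
- amber_filter: Amber filter plug, 28 mm round, fixed in another port: not the target.
- blue_filter: Dark blue filter plug, likewise.
- violet_filter: Violet filter plug, likewise.
- hex_driver: Yellow-handled driver, 160 mm, lying along the unit's x on the near base beside the right-hand cheek. Bystander.
- tube_rack: Steel rack of capped blood tubes, 200 x 70 mm, 105 mm high, standing close to the right of the base. Bystander.
- slide_box: Blue slide box, 90 x 120 x 33 mm, on the bench to the left of the lamp house. Bystander.
- pink_bottle: Pink reagent bottle, 68 mm diameter, 150 mm high, on the bench to the right of the base, nearer the robot than the tube rack. Bystander.
- blue_bottle: Blue reagent bottle, 68 mm diameter, 150 mm high, on the bench to the left of the base, nearer the robot than the slide box. Bystander.

How it is judged:
By the outcome, as a careful person would: the job done as asked, in the order asked, and still so for the second after the job is handed in, with the robot touching nothing.
It also fails if it takes over 56 s, if anything falls off the work surface, if the arm or the gripper's body presses on something with over 40 N, if the wrist force passes 120 N, or if a joint passes its speed limit or range.

## Working session

There is one attempt and no reset: what is moved stays moved. The work goes in short steps, Python scripts to look and compute and a shell command to move; the robot and the scene stay as the last step left them, time stands still between calls to the robot, and variables do not carry over. Pictures are saved under pics/ and viewed, about 8 in all and at most 12, crops included, and the job is handed in when it is done.

```bash
mkdir -p pics; ls; python3 - <<'E'
from rig import robot
import cv2,numpy as np
print(robot.tips_ahead, robot.read_state())
for c in ("top","side"):
    p,d=robot.grab_frame(c); cv2.imwrite(f"pics/{c}0.png",p[:,:,::-1])
    m=robot.camera_model(c); R=np.array(m["R"]); print(c,-R.T@np.array(m["t"]),R.round(3).tolist(),m["fx"])
    for n in ["unit","lamp_top","head_top","mount","red_screw_knob","blue_screw_knob","cover_tab","pink_bottle","blue_bottle","tube_rack","slide_box","hex_driver"]:
        r=robot.recognise(c,n); print(n,[(np.round(x["position"],1).tolist(),round(x["conf"],2)) for x in r[:2]])
E
```

```text
pics
22.0 {'time': 0.0, 'q': array([-1.19562388e+00,  3.00483478e-01,  1.52159642e+00,  9.42779360e-06,
        1.32070393e+00, -6.65871850e-02]), 'joint_velocities': array([-0.00158445, -0.00084327, -0.00188922,  0.0002395 , -0.00092568,
        0.00124131]), 'effort': array([-2.02899341e-04, -5.43499446e+01, -3.61792088e+01, -3.21870027e-05,
        4.04974926e-03, -2.03832872e-05]), 'eef_pos': array([ 235.06897069, -496.99832981,  252.70802396]), 'eef_rot': array([-5.89210274e-04,  9.75705153e-01,  2.19086969e-01, -8.70177039e-05]), 'ft_force': array([-0.00215343, -0.78490246, -0.0641082 ]), 'torque': array([-0.00297269,  0.04210134,  0.06950415]), 'width': 0.9929943155729489}
top [ 384.54832879   64.44506154 1235.38477401] [[0.004, -1.0, 0.007], [-0.991, -0.005, -0.135], [0.135, -0.007, -0.991]] 471.3935194038738
unit [([548.5, 45.7, 27.9], 0.78)]
lamp_top [([546.6, 47.4, 23.8], 0.87)]
head_top [([548.1, 49.2, 26.1], 0.73)]
mount [([499.0, -9.4, 227.8], 0.68), ([450.0, 22.4, 252.9], 0.3)]
red_screw_knob [([490.9, -52.3, 274.3], 0.82), ([678.7, 18.8, 59.7], 0.41)]
blue_screw_knob 
[... 317 characters left out ...]
side [ 31.35873178 515.39049174 953.82396848] [[-0.688, -0.726, -0.005], [-0.532, 0.509, -0.677], [0.494, -0.463, -0.736]] 394.93184210208574
unit [([502.0, 64.6, 37.0], 0.59)]
lamp_top [([495.9, 65.6, 36.7], 0.65)]
head_top [([497.3, 63.5, 37.3], 0.74)]
mount [([496.5, -0.9, 229.1], 0.9), ([439.6, -242.7, 82.0], 0.2)]
red_screw_knob []
blue_screw_knob [([444.2, 31.7, 245.6], 0.65)]
cover_tab [([671.4, 19.4, 61.2], 0.79), ([445.4, 32.9, 247.4], 0.17)]
pink_bottle [([437.0, -242.0, 86.1], 0.57)]
blue_bottle [([421.5, 301.2, 100.6], 0.69)]
tube_rack [([666.2, -214.9, 67.9], 0.73), ([490.7, -44.7, 269.7], 0.18)]
slide_box [([544.3, 320.0, 32.9], 0.62)]
hex_driver [([488.2, -132.8, 41.4], 0.43)]
```

View pics/top0.png

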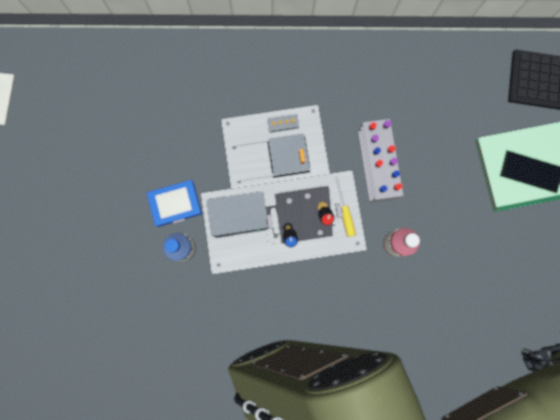

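View pics/side0.png

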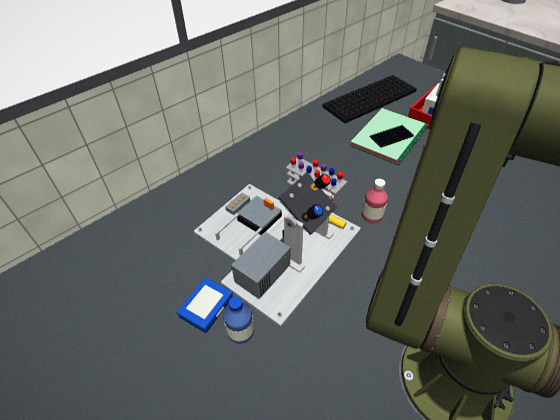

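```bash
cat > h.py <<'E'
from rig import robot
import numpy as np,cv2
from scipy.spatial.transform import Rotation as Rn
def cloud(c):
    p,d=robot.grab_frame(c); m=robot.camera_model(c); R=np.array(m["R"]);t=np.array(m["t"])
    v,u=np.mgrid[:420,:560]; X=np.stack([(u-m["cx"])/m["fx"]*d,(v-m["cy"])/m["fy"]*d,d],-1)
    W=(X-t)@R; W[d==0]=np.nan; return p,W
def plane(c,uv,z):
    m=robot.camera_model(c); R=np.array(m["R"]);t=np.array(m["t"]); C=-R.T@t
    r=R.T@np.array([(uv[0]-m["cx"])/m["fx"],(uv[1]-m["cy"])/m["fy"],1]); return C+r*(z-C[2])/r[2]
def proj(c,X):
    m=robot.camera_model(c); q=np.array(m["R"])@X+np.array(m["t"]); return np.array([m["fx"]*q[0]/q[2]+m["cx"],m["fy"]*q[1]/q[2]+m["cy"]])
# unit pose: x,y,yaw
def unit2w(U,X): return np.array([U[0],U[1],0])+Rn.from_euler('z',U[2]).apply(X)
def mountR(U):
    a=np.radians(35); z=np.array([-np.sin(a),0,np.cos(a)]); x=np.array([np.cos(a),0,np.sin(a)])
    return Rn.from_euler('z',U[2]).as_matrix()@np.c_[x,[0,1,0],z]
def mount2w(U,X): return unit2w(U,[0,0,185])+mountR(U)@np.array(X)
def tool():
    s=robot.read_state(); q=s["eef_rot"]; return s,Rn.from_quat(np.r_[q[1:],q[0]]).as_matrix()
E
python3 - <<'E'
from h import *
from scipy.optimize import least_squares
p,W=cloud("top")
cut=lambda x0,x1,y0,y1,z0,z1:((W[...,0]>x0)&(W[...,0]<x1)&(W[...,1]>y0)&(W[...,1]<y1)&(W[...,2]>z0)&(W[...,2]<z1))
for nm,m in [("base",cut(380,780,-170,280,17,40)),("lamp",cut(400,620,60,270,95,125)),("cover",cut(600,780,-40,120,48,72)),("plate",cut(400,600,-100,100,160,300))]:
    P=W[m]; r=cv2.minAreaRect(P[:,:2].astype(np.float32)); print(nm,m.sum(),r,np.median(P[:,2]))
hsv=cv2.cvtColor(p,cv2.COLOR_RGB2HSV)
o=(hsv[...,0]>8)&(hsv[...,0]<20)&(hsv[...,1]>180)&cut(600,780,-60,120,40,110)
v,u=np.nonzero(o);print("orange",u.mean(),v.mean(),len(u),plane("top",(u.mean(),v.mean()),80))
w=cv2.inRange(p,(150,150,150),(255,255,255)); w[:100]=0;w[280:]=0;w[:,:195]=0;w[:,370:]=0
k=(cv2.morphologyEx(w,cv2.MORPH_OPEN,np.ones((3,3))))
v,u=np.nonzero(k); A=np.array([plane("top",(a,b),24)[:2] for a,b in zip(u,v)])
def rect(g):  # edges from extents in rotated frame
    c,s=np.cos(g),np.sin(g); Q=A@np.array([[c,-s],[s,c]]); return Q
for g in np.arange(.06,.17,.01):
    Q=rect(g); print(round(g,2),[np.percentile(Q[:,i],q).round(1) for i in (0,1) for q in (.2,99.8)], np.prod(np.ptp(Q,axis=0)).round())
E
```

```text
base 10954 ((581.916259765625, 55.848419189453125), (398.8108825683594, 449.0086669921875), 0.8261827826499939) 24.742475090715097
lamp 2265 ((505.2724304199219, 180.31246948242188), (112.50238037109375, 227.93568420410156), 19.65374183654785) 110.18643246793263
cover 1554 ((699.2222900390625, 51.7215461730957), (156.19883728027344, 160.4888916015625), 8.38164234161377) 60.01149346619826
plate 3250 ((503.35333251953125, -9.243568420410156), (123.5665512084961, 168.05165100097656), 17.22590446472168) 224.72137571681262
orange nan nan 0 [nan nan nan]<stdin>:9: RuntimeWarning: Mean of empty slice.
  ret = ret.dtype.type(ret / rcount)
Traceback (most recent call last):
  File "h.py", line 9, in plane
    m=robot.camera_model(c); R=np.array(m["R"]);t=np.array(m["t"]); C=-R.T@t
ValueError: time passes only in moves, steps and waits
```

```bash
python3 - <<'E'
from h import *
from scipy.optimize import minimize
p,W=cloud("top"); np.savez("top0.npz",p=p,W=W)
X,Y,Z=W[...,0],W[...,1],W[...,2]
def big(m):
    m=cv2.morphologyEx(m.astype(np.uint8),cv2.MORPH_OPEN,np.ones((5,5)))
    n,l,s,c=cv2.connectedComponentsWithStats(m); i=1+np.argmax(s[1:,4]); return l==i
for nm,m in [("lamp",(np.abs(Z-110)<8)&(X>400)&(X<620)&(Y>60)&(Y<270)),("cover",(np.abs(Z-60)<6)&(X>600)&(X<780)&(Y>-40)&(Y<120))]:
    b=big(m); P=W[b]; r=cv2.minAreaRect(P[:,:2].astype(np.float32)); print(nm,b.sum(),r,np.nanmean(P,0))
# base T: inside/outside score on free pixels
w=(p.min(2)>140)&(np.abs(Z-24)<8); bench=(np.abs(Z)<8)&(p.max(2)<110)&(X>300)&(X<850)&(np.abs(Y-50)<260)
I=W[w&(X>300)&(X<850)&(np.abs(Y-50)<260)][:,:2]; O=W[bench][:,:2]; print(len(I),len(O))
def ins(P,U):
    c,s=np.cos(U[2]),np.sin(U[2]); d=P-U[:2]; x=d[:,0]*c+d[:,1]*s; y=-d[:,0]*s+d[:,1]*c
    b=lambda x0,x1,y0,y1: np.minimum.reduce([x-x0,x1-x,y-y0,y1-y])
    f=np.maximum(b(-110,102,-160,240),b(100,290,-100,160)); return 1/(1+np.exp(-f/2))
f=lambda U:(1-ins(I,U)).sum()+ins(O,U).sum()
r=minimize(f,[515,-10,.11],method="Nelder-Mead",options=dict(initial_simplex=[[515,-10,.11],[530,-10,.11],[515,5,.11],[515,-10,.15]],xatol=.01))
U=r.x; print(U,r.fun)
for n,a in dict(lamp=[23,150,110],tab=[145,-30,75],head=[160,0,50],cover=[160,0,60]).items(): print(n,unit2w(U,a))
print("red",mount2w(U,[20,-40,81]),"blue",mount2w(U,[-20,40,81]))
E
```

```text
lamp 2112 ((517.87890625, 143.97817993164062), (90.97281646728516, 139.8072052001953), 8.892868041992188) [517.2830794  144.7036774  110.36268712]
cover 1208 ((677.1591796875, 17.578556060791016), (99.76495361328125, 92.08534240722656), 8.518526077270508) [675.97501338  20.46189321  60.41677273]
11088 2
[ 5.17652256e+02 -7.86529934e+00  1.57803193e-01] 449.3483094364686
lamp [516.79411666 143.88536326 110.        ]
tab [665.56508716 -14.70593012  75.        ]
head [675.66423828  17.27855278  50.        ]
cover [675.66423828  17.27855278  60.        ]
red [494.23527369 -52.09481285 262.82284431] blue [449.30438795  21.76201907 239.87978686]
```

```bash
python3 -m creep '[{"hand":60,"linear":[0,0,-1],"twist":0.69},{"hand":60,"linear":[0,0,-1],"twist":0.69},{"hand":60,"linear":[0,0,-1],"twist":0.69},{"hand":60,"linear":[0,0,-1],"twist":0.69}]'
python3 -m creep '[{"hand":60,"linear":[1,-0.82,0],"twist":0},{"hand":60,"linear":[1,-0.82,0],"twist":0},{"hand":60,"linear":[1,-0.82,0],"twist":0},{"hand":60,"linear":[1,-0.82,0],"twist":0},{"hand":60,"linear":[1,-0.82,0],"twist":0},{"hand":60,"linear":[1,-0.82,0],"twist":0},{"hand":60,"linear":[1,-0.82,0],"twist":0},{"hand":60,"linear":[1,-0.82,0],"twist":0},{"hand":60,"linear":[1,-0.82,0],"twist":0},{"hand":60,"linear":[1,-0.82,0],"twist":0},{"hand":60,"linear":[1,-0.82,0],"twist":0},{"hand":60,"linear":[1,-0.82,0],"twist":0},{"hand":60,"linear":[1,-0.82,0],"twist":0},{"hand":60,"linear":[1,-0.82,0],"twist":0},{"hand":60,"linear":[1,-0.82,0],"twist":0},{"hand":60,"linear":[1,-0.82,0],"twist":0},{"hand":60,"linear":[1,-0.82,0],"twist":0},{"hand":60,"linear":[1,-0.82,0],"twist":0},{"hand":60,"linear":[1,-0.82,0],"twist":0},{"hand":60,"linear":[1,-0.82,0],"twist":0}]'
```

```text
time: 1.73
eef_pos: [235.1, -497.0, 354.5]
eef_rot: [-0.0, 0.997, 0.075, -0.0]
ft_force: [0.0, -0.3, 1.1]
width: 0.601
time: 3.4
eef_pos: [667.8, -14.4, 353.2]
eef_rot: [-0.0, 0.997, 0.076, -0.0]
ft_force: [-0.2, -0.4, 0.8]
width: 0.602
```

```bash
python3 - <<'E'
from h import *
p,W=cloud("wrist"); cv2.imwrite("pics/w1.png",p[:,:,::-1]); s,R=tool()
m=robot.camera_model("wrist"); Rc=np.array(m["R"]); C=-Rc.T@np.array(m["t"]); print("cam",C,Rc[2],s["eef_pos"],R[:,0])
h=cv2.cvtColor(p,cv2.COLOR_RGB2HSV)
o=(h[...,0]>5)&(h[...,0]<22)&(h[...,1]>150)&(W[...,2]>80)&(W[...,2]<98)
P=W[o]; print(o.sum(),cv2.minAreaRect(P[:,:2].astype(np.float32)),np.nanmedian(P,0))
print([(x["position"],x["conf"]) for x in robot.recognise("wrist","cover_tab")])
E
```

```text
cam [741.30996864   2.29544313 473.41053248] [-0.27746735 -0.04248136 -0.9597954 ] [669.91943809 -10.23602984 351.75384449] [ 0.98784123  0.15546231 -0.00108049]
154 ((670.9724731445312, -6.447566986083984), (29.065610885620117, 5.899231433868408), 9.06562614440918) [671.31002127  -6.39052181  89.56384122]
[([680.3, 17.3, 59.6], 0.65)]
```

View pics/w1.png

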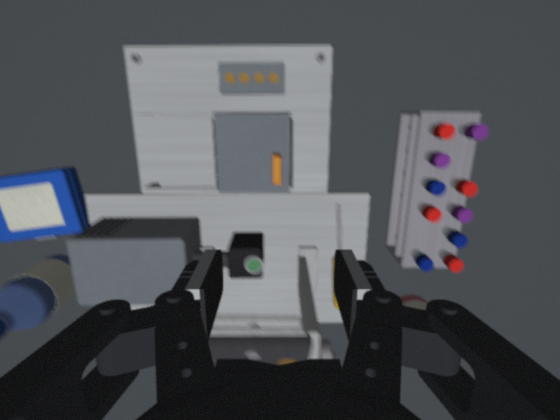

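```bash
cat > tab.py <<'E'
from h import *
p,W=cloud("wrist"); s,R=tool(); h=cv2.cvtColor(p,cv2.COLOR_RGB2HSV)
o=(h[...,0]>5)&(h[...,0]<22)&(h[...,1]>150)&(W[...,2]>82)&(W[...,2]<98)
P=W[o]; r=cv2.minAreaRect(P[:,:2].astype(np.float32)); c=np.array(r[0]); print(o.sum(),r,s["eef_pos"])
d=np.r_[c-s["eef_pos"][:2],0]; print("tool-frame units to tab",(R.T@d/25).round(2), s["time"])
E
python3 tab.py; python3 tab.py
```

```text
202 ((666.5961303710938, -15.106950759887695), (33.389163970947266, 7.075222015380859), 9.179004669189453) [667.69547269 -14.15660131 351.93109884]
tool-frame units to tab [-0.05  0.03  0.  ] 3.55
206 ((667.134521484375, -14.483217239379883), (33.26462173461914, 8.186335563659668), 9.109492301940918) [667.12220531 -15.38672934 352.50203383]
tool-frame units to tab [ 0.01 -0.04 -0.  ] 3.6
```

```bash
python3 -m creep '[{"hand":60,"linear":[0,0,1],"twist":0},{"hand":60,"linear":[0,0,1],"twist":0},{"hand":60,"linear":[0,0,1],"twist":0},{"hand":60,"linear":[0,0,1],"twist":0},{"hand":60,"linear":[0,0,1],"twist":0},{"hand":60,"linear":[0,0,1],"twist":0},{"hand":60,"linear":[0,0,1],"twist":0},{"hand":60,"linear":[0,0,1],"twist":0},{"hand":60,"linear":[0,0,1],"twist":0},{"hand":60,"linear":[0,0,1],"twist":0},{"hand":60,"linear":[0,0,0.6],"twist":0},{"hand":40,"linear":[0,0,0],"twist":0},{"hand":20,"linear":[0,0,0],"twist":0},{"hand":5,"linear":[0,0,0],"twist":0},{"hand":0,"linear":[0,0,0],"twist":0},{"hand":0,"linear":[0,0,0],"twist":0},{"hand":0,"linear":[0,0,0],"twist":0}]'
```

```text
time: 5.02
eef_pos: [667.3, -15.0, 90.5]
eef_rot: [-0.0, 0.997, 0.077, 0.001]
ft_force: [-3.4, 7.8, 3.7]
width: 0.1
```

```bash
python3 -m creep '[{"hand":0,"linear":[0,-0.4,0],"twist":0},{"hand":0,"linear":[0,-0.5,0],"twist":0},{"hand":0,"linear":[0,-0.5,0],"twist":0},{"hand":0,"linear":[0,-0.5,0],"twist":0},{"hand":0,"linear":[0,-0.5,0],"twist":0},{"hand":0,"linear":[0,-0.5,0],"twist":0},{"hand":0,"linear":[0,-0.3,0],"twist":0},{"hand":0,"linear":[0,-0.15,0],"twist":0},{"hand":0,"linear":[0,-0.1,0],"twist":0},{"hand":0,"linear":[0,0,0],"twist":0},{"hand":0,"linear":[0,0,0],"twist":0}]'
```

```text
time: 5.93
eef_pos: [654.0, 69.1, 90.4]
eef_rot: [0.001, 0.997, 0.076, 0.001]
ft_force: [-6.9, -4.3, 8.9]
width: 0.102
```

```bash
python3 -m creep '[{"hand":30,"linear":[0,0,0],"twist":0},{"hand":50,"linear":[0,0,0],"twist":0},{"hand":50,"linear":[0,0,0],"twist":0},{"hand":50,"linear":[0,0,-0.6],"twist":0},{"hand":50,"linear":[0,0,-1],"twist":0},{"hand":50,"linear":[0,0,-1],"twist":0},{"hand":50,"linear":[0,0,-1],"twist":0},{"hand":50,"linear":[0,0,-1],"twist":0},{"hand":50,"linear":[0,0,-1],"twist":0},{"hand":50,"linear":[0,0,-1],"twist":0},{"hand":50,"linear":[0,0,-1],"twist":0},{"hand":50,"linear":[0,0,-1],"twist":0},{"hand":50,"linear":[0,0,-1],"twist":0},{"hand":50,"linear":[0,0,0],"twist":0},{"hand":50,"linear":[0,0,0],"twist":0}]'; python3 - <<'E'
from h import *
for c in ("wrist","top"):
    p,W=cloud(c); cv2.imwrite(f"pics/{c}2.png",p[:,:,::-1])
    for n in ("light_spot","target_mark","red_screw_knob","blue_screw_knob"): print(c,n,[(np.round(x["position"],1).tolist(),round(x["conf"],2)) for x in robot.recognise(c,n)[:2]])
    if c=="wrist": w=cv2.resize(p[80:220,180:360,::-1],None,fx=3.3,fy=3.3)
    else: t=cv2.resize(p[110:260,190:370,::-1],None,fx=3.1,fy=3.1,interpolation=cv2.INTER_CUBIC)
cv2.imwrite("pics/w2c.png",w); cv2.imwrite("pics/t2c.png",t); print(tool()[0]["eef_pos"])
E
```

```text
time: 7.18
eef_pos: [654.0, 69.6, 329.7]
eef_rot: [0.0, 0.997, 0.076, 0.001]
ft_force: [0.2, -0.3, -1.1]
width: 0.501
wrist light_spot [([676.5, 13.8, 50.7], 0.44)]
wrist target_mark [([693.5, 38.1, 49.7], 0.63)]
wrist red_screw_knob [([519.7, -53.7, 237.7], 0.52)]
wrist blue_screw_knob []
top light_spot [([492.3, -52.7, 271.5], 0.64)]
top target_mark []
top red_screw_knob [([491.7, -47.7, 271.5], 0.72)]
top blue_screw_knob []
[653.81537227  69.34759009 328.01298937]
```

View pics/w2c.png

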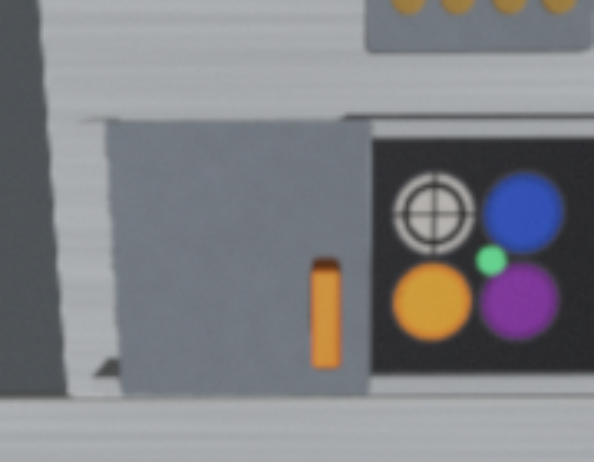

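```bash
python3 -m creep '[{"hand":55,"linear":[-0.78,0.42,-0.1],"twist":0},{"hand":55,"linear":[-0.78,0.42,-0.1],"twist":0},{"hand":55,"linear":[-0.78,0.42,-0.1],"twist":0},{"hand":55,"linear":[-0.78,0.42,-0.1],"twist":0},{"hand":55,"linear":[-0.78,0.42,-0.1],"twist":0},{"hand":55,"linear":[-0.78,0.42,0],"twist":0},{"hand":55,"linear":[-0.78,0.42,0],"twist":0},{"hand":55,"linear":[-0.78,0.42,0],"twist":0},{"hand":55,"linear":[-0.78,0.42,0],"twist":0},{"hand":55,"linear":[0,0,0],"twist":1},{"hand":55,"linear":[0,0,0],"twist":1},{"hand":55,"linear":[0,0,0],"twist":1},{"hand":55,"linear":[0,0,0],"twist":0},{"hand":55,"linear":[0,0,0],"twist":0}]'; cat > to.py <<'E'
import sys
from h import *
U=(518.3,-7.5,.156)
T=mount2w(U,[20,-40,81] if sys.argv[1]=="red" else [-20,40,81]); s,R=tool(); T[2]+=3
x=R[:,0]; print("target",T.round(1),"at",s["eef_pos"].round(1),"yaw-unit deg",np.degrees(np.arctan2(x[1],x[0])-U[2]).round(1),"units",(R.T@(T-s["eef_pos"])/25).round(2),s["q"].round(2))
E
python3 to.py red
python3 - <<'E'
from h import *
for c in ("side","top"):
    p,W=cloud(c); print(c,[(np.round(x["position"],1).tolist(),round(x["conf"],2)) for x in robot.recognise(c,"red_screw_knob")[:2]])
    cv2.imwrite(f"pics/{c}3.png",p[:,:,::-1])
a=cv2.imread("pics/side3.png")[130:270,230:400]; b=cv2.imread("pics/top3.png")[110:280,190:380]
cv2.imwrite("pics/c3.png",np.hstack([cv2.resize(a,(400,330),interpolation=2),cv2.resize(b,(370,330),interpolation=2)]))
E
```

```text
time: 8.85
eef_pos: [494.7, -50.7, 340.8]
eef_rot: [0.0, 0.997, -0.079, 0.0]
ft_force: [0.1, 0.1, 0.5]
width: 0.55
target [494.8 -51.7 265.8] at [494.7 -50.7 340.8] yaw-unit deg -18.0 units [0.01 0.04 3.  ] [-0.18  0.13  1.53  0.    1.49  1.55]
side [([490.0, -44.2, 269.9], 0.6), ([417.2, 301.2, 97.7], 0.46)]
top [([480.3, -48.4, 267.8], 0.39)]
```

View pics/c3.png

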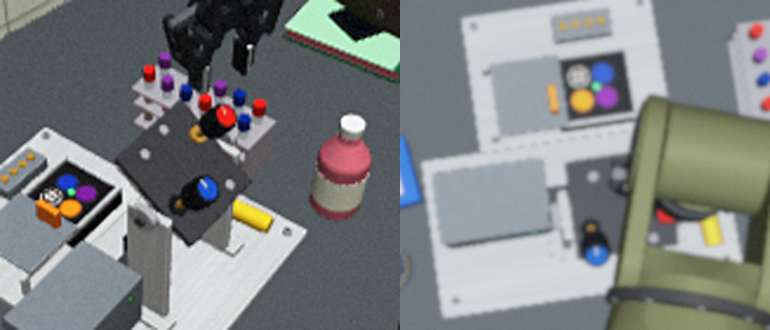

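```bash
python3 -m creep '[{"hand":55,"linear":[0,0.04,0.6],"twist":0},{"hand":55,"linear":[0,0,0.6],"twist":0},{"hand":55,"linear":[0,0,0.6],"twist":0},{"hand":55,"linear":[0,0,0.6],"twist":0},{"hand":55,"linear":[0,0,0.6],"twist":0},{"hand":40,"linear":[0,0,0],"twist":0},{"hand":20,"linear":[0,0,0],"twist":0},{"hand":20,"linear":[0,0,0],"twist":0},{"hand":20,"linear":[0,0,0],"twist":0}]'; cat > spot.py <<'E'
from h import *
U=(518.3,-7.5,.156)
def one(c):
    p,W=cloud(c); m=robot.camera_model(c); R=np.array(m["R"]);t=np.array(m["t"]); C=-R.T@t
    h=cv2.cvtColor(p,cv2.COLOR_RGB2HSV); g=(h[...,0]>50)&(h[...,0]<85)&(h[...,1]>80)&(h[...,2]>110)
    v,u=np.nonzero(g); r=np.c_[(u-m["cx"])/m["fx"],(v-m["cy"])/m["fy"],np.ones(len(u))]@R; P=C+r*((53-C[2])/r[:,2])[:,None]
    Q=(P-[U[0],U[1],0])@np.array([[np.cos(U[2]),-np.sin(U[2])],[np.sin(U[2]),np.cos(U[2])],[0,0]])
    k=(np.abs(Q-[160,0])<55).all(1); print(c,"spot unit xy",Q[k].mean(0).round(1),"n",k.sum())
one("side"); one("top"); s,_=tool(); print(s["time"],"w",round(s["width"],3),"F",s["ft_force"].round(1),"M",s["torque"].round(2))
E
python3 to.py red; python3 spot.py
```

```text
time: 9.8
eef_pos: [493.7, -52.4, 264.2]
eef_rot: [0.0, 0.997, -0.08, -0.002]
ft_force: [-1.4, -9.2, -20.1]
width: 0.365
target [494.8 -51.7 265.8] at [493.7 -52.4 264.2] yaw-unit deg -18.1 units [ 0.04 -0.04 -0.06] [-0.18  0.17  1.65 -0.    1.32  1.55]
side spot unit xy [158.8  -6.5] n 9
top spot unit xy [160.1  -4.2] n 18
9.9 w 0.358 F [ -1.  -10.1 -19.1] M [-0.65  0.01  0.54]
```

```bash
python3 -m creep '[{"hand":20,"linear":[0,0,0],"twist":-0.75},{"hand":20,"linear":[0,0,0],"twist":-0.75},{"hand":20,"linear":[0,0,0],"twist":-0.75},{"hand":20,"linear":[0,0,0],"twist":-0.75},{"hand":20,"linear":[0,0,0],"twist":-0.75},{"hand":20,"linear":[0,0,0],"twist":-0.75},{"hand":20,"linear":[0,0,0],"twist":-0.75},{"hand":20,"linear":[0,0,0],"twist":-0.75}]'; python3 to.py red; python3 spot.py
```

```text
time: 10.57
eef_pos: [492.9, -52.8, 266.2]
eef_rot: [0.001, 0.973, 0.233, -0.003]
ft_force: [-25.8, -6.7, 1.6]
width: 0.335
target [494.8 -51.7 265.8] at [492.9 -52.8 266.2] yaw-unit deg 18.0 units [ 0.09 -0.    0.01] [-0.18  0.17  1.65 -0.    1.33  0.92]
side spot unit xy [159.5   0.8] n 10
top spot unit xy [160.4  -0.2] n 18
10.6667 w 0.334 F [-25.4  -6.1   3. ] M [-2.82  3.   -1.35]
```

```bash
python3 -m creep '[{"hand":55,"linear":[0,0,0],"twist":0},{"hand":55,"linear":[0,0,0],"twist":0},{"hand":55,"linear":[0,0,0],"twist":1},{"hand":55,"linear":[0,0,0],"twist":1},{"hand":55,"linear":[0,0,0],"twist":1},{"hand":55,"linear":[0,0,0],"twist":1},{"hand":55,"linear":[0,0,0],"twist":1},{"hand":55,"linear":[0,0,0],"twist":1},{"hand":55,"linear":[0,0,0],"twist":1},{"hand":55,"linear":[0.03,0,0],"twist":0},{"hand":20,"linear":[0,0,0],"twist":0},{"hand":20,"linear":[0,0,0],"twist":0},{"hand":20,"linear":[0,0,0],"twist":0},{"hand":20,"linear":[0,0,0],"twist":0}]'; python3 spot.py; python3 -m creep '[{"hand":20,"linear":[0,0,0],"twist":-0.8},{"hand":20,"linear":[0,0,0],"twist":-0.8},{"hand":20,"linear":[0,0,0],"twist":-0.8},{"hand":20,"linear":[0,0,0],"twist":-0.8},{"hand":20,"linear":[0,0,0],"twist":-0.8},{"hand":20,"linear":[0,0,0],"twist":-0.8},{"hand":20,"linear":[0,0,0],"twist":-0.8},{"hand":20,"linear":[0,0,0],"twist":-0.8},{"hand":20,"linear":[0,0,0],"twist":-0.8},{"hand":20,"linear":[0,0,0],"twist":-0.8}]'; python3 to.py red; python3 spot.py
```

```text
time: 11.83
eef_pos: [495.4, -52.8, 267.0]
eef_rot: [0.001, 0.991, -0.131, 0.001]
ft_force: [-4.6, -9.1, 7.9]
width: 0.378
side spot unit xy [159.5   0.8] n 10
top spot unit xy [160.4  -0.2] n 18
11.9333 w 0.377 F [-5.7 -9.3  8.7] M [-0.87  0.73  0.45]
time: 12.77
eef_pos: [495.2, -51.6, 267.6]
eef_rot: [0.0, 0.958, 0.285, 0.0]
ft_force: [-15.7, 9.8, 14.6]
width: 0.336
target [494.8 -51.7 265.8] at [495.2 -51.6 267.6] yaw-unit deg 24.2 units [-0.01 -0.01  0.07] [-0.18  0.17  1.65 -0.    1.32  0.81]
side spot unit xy [160.2   8.4] n 9
top spot unit xy [160.9   7.8] n 10
12.8667 w 0.332 F [-15.3  10.1  13.3] M [-1.14  0.92 -1.88]
```

```bash
python3 -m creep '[{"hand":55,"linear":[0,0,0],"twist":0},{"hand":55,"linear":[0,0,0],"twist":0},{"hand":55,"linear":[0,0,0],"twist":1},{"hand":55,"linear":[0,0,0],"twist":1},{"hand":55,"linear":[0,0,0],"twist":1},{"hand":55,"linear":[0,0,0],"twist":1},{"hand":55,"linear":[0,0,0],"twist":1},{"hand":55,"linear":[0,0,0],"twist":1},{"hand":55,"linear":[0,0,0],"twist":1},{"hand":55,"linear":[0,0,0],"twist":1},{"hand":55,"linear":[0,0,0],"twist":0},{"hand":20,"linear":[0,0,0],"twist":0},{"hand":20,"linear":[0,0,0],"twist":0},{"hand":20,"linear":[0,0,0],"twist":0},{"hand":20,"linear":[0,0,0],"twist":0}]'; python3 -m creep '[{"hand":20,"linear":[0,0,0],"twist":-0.8},{"hand":20,"linear":[0,0,0],"twist":-0.8},{"hand":20,"linear":[0,0,0],"twist":-0.8},{"hand":20,"linear":[0,0,0],"twist":-0.8},{"hand":20,"linear":[0,0,0],"twist":-0.8},{"hand":20,"linear":[0,0,0],"twist":-0.8},{"hand":20,"linear":[0,0,0],"twist":-0.8},{"hand":20,"linear":[0,0,0],"twist":-0.8},{"hand":20,"linear":[0,0,0],"twist":-0.8},{"hand":20,"linear":[0,0,0],"twist":-0.8}]'; python3 to.py red; python3 spot.py; python3 - <<'E'
from h import *
p,_=cloud("side");q,_=cloud("top")
cv2.imwrite("pics/c4.png",np.hstack([cv2.resize(p[185:245,225:295,::-1],(385,330),interpolation=2),cv2.resize(q[130:180,255:315,::-1],(396,330),interpolation=2)]))
E
```

```text
time: 14.12
eef_pos: [495.2, -52.8, 266.4]
eef_rot: [0.001, 0.991, -0.13, 0.0]
ft_force: [-5.2, -8.1, 7.4]
width: 0.374
time: 14.95
eef_pos: [495.8, -51.3, 266.4]
eef_rot: [0.0, 0.958, 0.286, 0.001]
ft_force: [35.5, 44.7, -39.4]
width: 0.335
target [494.8 -51.7 265.8] at [495.8 -51.3 266.4] yaw-unit deg 24.2 units [-0.04 -0.01  0.02] [-0.18  0.17  1.65  0.    1.32  0.81]
side spot unit xy [159.9  19.5] n 8
top spot unit xy [162.   18.3] n 6
15.05 w 0.338 F [ 21.   16.6 -14.2] M [ 1.21 -4.16 -1.01]
```

View pics/c4.png

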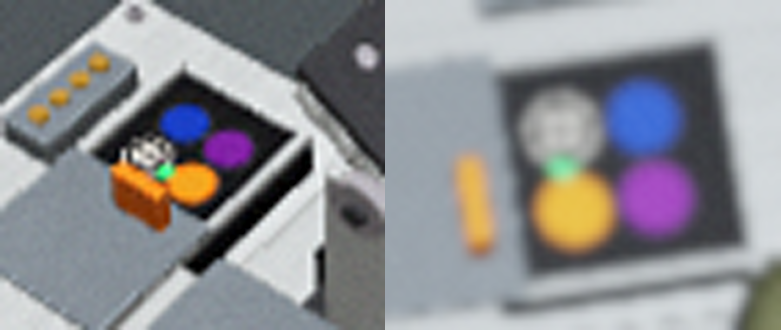

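```bash
python3 -m creep '[{"hand":55,"linear":[0,0,0],"twist":0},{"hand":55,"linear":[0,0,0],"twist":0},{"hand":55,"linear":[0,0,0],"twist":0},{"hand":55,"linear":[0,0,-1],"twist":0},{"hand":55,"linear":[0,0,-1],"twist":0},{"hand":55,"linear":[0,0,-1],"twist":0},{"hand":55,"linear":[0.02,-0.865,0],"twist":0},{"hand":55,"linear":[0.02,-0.865,0],"twist":0},{"hand":55,"linear":[0.02,-0.865,0],"twist":0},{"hand":55,"linear":[0.02,-0.865,0],"twist":0},{"hand":55,"linear":[0,0,0.2],"twist":1},{"hand":55,"linear":[0,0,0.2],"twist":1},{"hand":55,"linear":[0,0,0.2],"twist":1},{"hand":55,"linear":[0,0,0.2],"twist":1},{"hand":55,"linear":[0,0,0.2],"twist":1},{"hand":55,"linear":[0,0,0],"twist":1},{"hand":55,"linear":[0,0,0],"twist":1},{"hand":55,"linear":[0,0,0],"twist":1},{"hand":55,"linear":[0,0,0],"twist":0},{"hand":55,"linear":[0,0,0],"twist":0}]'; python3 to.py blue;python3 spot.py
```

```text
time: 16.82
eef_pos: [450.1, 21.8, 315.9]
eef_rot: [0.0, 0.991, -0.13, 0.0]
ft_force: [-0.0, -0.5, 0.2]
width: 0.552
target [450.   22.3 242.9] at [450.1  21.8 315.9] yaw-unit deg -23.9 units [-0.01 -0.02  2.92] [-0.03  0.03  1.69 -0.    1.42  1.8 ]
side spot unit xy [160.   16.4] n 8
top spot unit xy [161.6  17.8] n 5
16.9167 w 0.546 F [ 0.  -0.4  0.3] M [-0.02  0.02 -0.03]
```

```bash
python3 -m creep '[{"hand":55,"linear":[0,-0.02,0.6],"twist":0},{"hand":55,"linear":[0,0,0.6],"twist":0},{"hand":55,"linear":[0,0,0.6],"twist":0},{"hand":55,"linear":[0,0,0.6],"twist":0},{"hand":55,"linear":[0,0,0.52],"twist":0},{"hand":55,"linear":[0,0,0],"twist":0},{"hand":20,"linear":[0,0,0],"twist":0},{"hand":20,"linear":[0,0,0],"twist":0},{"hand":20,"linear":[0,0,0],"twist":0},{"hand":20,"linear":[0,0,0],"twist":0}]'; python3 to.py blue; python3 -m creep '[{"hand":20,"linear":[0,0,0],"twist":-0.8},{"hand":20,"linear":[0,0,0],"twist":-0.8},{"hand":20,"linear":[0,0,0],"twist":-0.8},{"hand":20,"linear":[0,0,0],"twist":-0.8},{"hand":20,"linear":[0,0,0],"twist":-0.8},{"hand":20,"linear":[0,0,0],"twist":-0.8},{"hand":20,"linear":[0,0,0],"twist":-0.8},{"hand":20,"linear":[0,0,0],"twist":-0.8},{"hand":20,"linear":[0,0,0],"twist":-0.8},{"hand":20,"linear":[0,0,0],"twist":-0.8}]'; python3 to.py blue; python3 spot.py
```

```text
time: 17.75
eef_pos: [449.8, 21.4, 243.4]
eef_rot: [0.001, 0.991, -0.132, -0.001]
ft_force: [-7.2, -11.6, -1.5]
width: 0.386
target [450.   22.3 242.9] at [449.8  21.4 243.4] yaw-unit deg -24.1 units [-0.   -0.04  0.02] [-0.03  0.09  1.8  -0.    1.26  1.8 ]
time: 18.58
eef_pos: [450.2, 22.2, 244.0]
eef_rot: [0.0, 0.959, 0.284, 0.0]
ft_force: [-8.3, 1.9, 1.2]
width: 0.333
target [450.   22.3 242.9] at [450.2  22.2 244. ] yaw-unit deg 24.1 units [-0.01 -0.01  0.05] [-0.03  0.09  1.8  -0.    1.26  0.96]
side spot unit xy [nan nan] n 0
top spot unit xy [167.6  32.3] n 15
18.6833 w 0.333 F [-8.2  0.7  0.8] M [-1.15  0.41 -1.05]spot.py:8: RuntimeWarning: Mean of empty slice.
  k=(np.abs(Q-[160,0])<55).all(1); print(c,"spot unit xy",Q[k].mean(0).round(1),"n",k.sum())
  ret = um.true_divide(
```

```bash
python3 - <<'E'
from h import *
p,_=cloud("side");q,_=cloud("top"); cv2.imwrite("pics/s5.png",p[:,:,::-1])
cv2.imwrite("pics/c5.png",np.hstack([cv2.resize(p[175:245,205:295,::-1],(400,310),interpolation=2),cv2.resize(q[120:190,240:330,::-1],(400,310),interpolation=2)]))
E
```

```text
(no output)
```

View pics/c5.png

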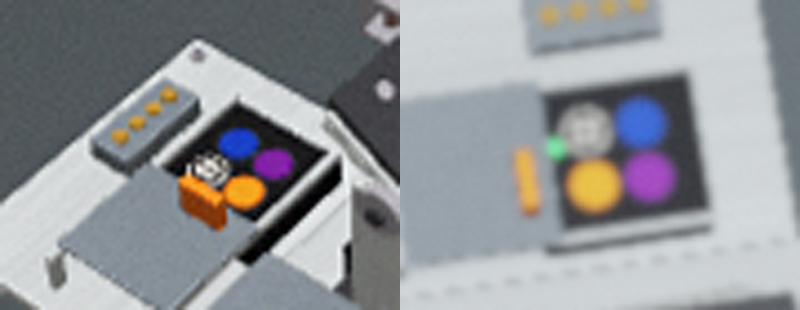

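```bash
python3 -m creep '[{"hand":55,"linear":[0,0,0],"twist":0},{"hand":55,"linear":[0,0,0],"twist":0},{"hand":55,"linear":[0,0,0],"twist":1},{"hand":55,"linear":[0,0,0],"twist":1},{"hand":55,"linear":[0,0,0],"twist":1},{"hand":55,"linear":[0,0,0],"twist":1},{"hand":55,"linear":[0,0,0],"twist":1},{"hand":55,"linear":[0,0,0],"twist":1},{"hand":55,"linear":[0,0,0],"twist":1},{"hand":55,"linear":[0,0,0],"twist":1},{"hand":55,"linear":[0,0,0],"twist":0},{"hand":20,"linear":[0,0,0],"twist":0},{"hand":20,"linear":[0,0,0],"twist":0},{"hand":20,"linear":[0,0,0],"twist":0},{"hand":20,"linear":[0,0,0],"twist":0}]'; python3 spot.py 2>/dev/null; python3 -m creep '[{"hand":20,"linear":[0,0,0],"twist":-0.8},{"hand":20,"linear":[0,0,0],"twist":-0.8},{"hand":20,"linear":[0,0,0],"twist":-0.8},{"hand":20,"linear":[0,0,0],"twist":-0.8},{"hand":20,"linear":[0,0,0],"twist":-0.8},{"hand":20,"linear":[0,0,0],"twist":-0.8},{"hand":20,"linear":[0,0,0],"twist":-0.8},{"hand":20,"linear":[0,0,0],"twist":-0.8},{"hand":20,"linear":[0,0,0],"twist":-0.8},{"hand":20,"linear":[0,0,0],"twist":-0.8}]'; python3 to.py blue; python3 spot.py 2>/dev/null
```

```text
time: 20.03
eef_pos: [450.3, 21.3, 244.0]
eef_rot: [0.001, 0.991, -0.13, 0.0]
ft_force: [-8.4, -12.9, 10.9]
width: 0.395
side spot unit xy [nan nan] n 0
top spot unit xy [167.7  33.8] n 14
20.1333 w 0.399 F [ -8.7 -13.   11. ] M [-1.62  1.23  0.27]
time: 20.97
eef_pos: [450.9, 22.5, 243.6]
eef_rot: [0.0, 0.958, 0.286, 0.001]
ft_force: [-1.4, 6.0, 0.6]
width: 0.331
target [450.   22.3 242.9] at [450.9  22.5 243.6] yaw-unit deg 24.3 units [-0.04 -0.01  0.03] [-0.03  0.09  1.8   0.    1.25  0.96]
side spot unit xy [nan nan] n 0
top spot unit xy [177.   34.2] n 14
21.0667 w 0.332 F [-0.7  6.2  3.6] M [-0.82 -0.92 -1.39]
```

```bash
python3 -m creep '[{"hand":55,"linear":[0,0,0],"twist":0},{"hand":55,"linear":[0,0,0],"twist":0},{"hand":55,"linear":[0,0,0],"twist":0},{"hand":55,"linear":[0,0,-1],"twist":0},{"hand":55,"linear":[0,0,-1],"twist":0},{"hand":55,"linear":[0,0,-1],"twist":0},{"hand":55,"linear":[0,0,-0.8],"twist":0},{"hand":55,"linear":[-0.03,0.86,0],"twist":0},{"hand":55,"linear":[-0.03,0.86,0],"twist":0},{"hand":55,"linear":[-0.03,0.86,0],"twist":0},{"hand":55,"linear":[-0.03,0.86,0],"twist":0},{"hand":55,"linear":[0,0,0],"twist":0},{"hand":55,"linear":[0,0,0],"twist":0}]'; python3 to.py red; python3 spot.py 2>/dev/null
```

```text
time: 22.15
eef_pos: [494.4, -52.1, 337.3]
eef_rot: [-0.0, 0.959, 0.282, -0.0]
ft_force: [-0.3, 0.7, -0.2]
width: 0.552
target [494.8 -51.7 265.8] at [494.4 -52.1 337.3] yaw-unit deg 23.8 units [ 0.02 -0.    2.86] [-0.18  0.13  1.53  0.    1.48  0.82]
side spot unit xy [nan nan] n 0
top spot unit xy [177.   34.2] n 14
22.25 w 0.554 F [ 0.4 -0.2 -1. ] M [-0.02 -0.    0.05]
```

```bash
python3 -m creep '[{"hand":55,"linear":[0.02,0,0.6],"twist":0},{"hand":55,"linear":[0,0,0.6],"twist":0},{"hand":55,"linear":[0,0,0.6],"twist":0},{"hand":55,"linear":[0,0,0.6],"twist":0},{"hand":55,"linear":[0,0,0.46],"twist":0},{"hand":55,"linear":[0,0,0],"twist":0},{"hand":20,"linear":[0,0,0],"twist":0},{"hand":20,"linear":[0,0,0],"twist":0},{"hand":20,"linear":[0,0,0],"twist":0},{"hand":20,"linear":[0,0,0],"twist":0}]'; python3 -m creep '[{"hand":20,"linear":[0,0,0],"twist":0.8},{"hand":20,"linear":[0,0,0],"twist":0.8},{"hand":20,"linear":[0,0,0],"twist":0.8},{"hand":20,"linear":[0,0,0],"twist":0.8},{"hand":20,"linear":[0,0,0],"twist":0.8},{"hand":20,"linear":[0,0,0],"twist":0.8},{"hand":20,"linear":[0,0,0],"twist":0.8},{"hand":20,"linear":[0,0,0],"twist":0.8},{"hand":20,"linear":[0,0,0],"twist":0.8},{"hand":20,"linear":[0,0,0],"twist":0.8}]'; python3 to.py red; python3 spot.py 2>/dev/null
```

```text
time: 23.08
eef_pos: [495.1, -51.5, 267.1]
eef_rot: [0.001, 0.959, 0.282, 0.001]
ft_force: [1.1, -5.0, -2.9]
width: 0.373
time: 23.92
eef_pos: [494.3, -52.6, 268.6]
eef_rot: [0.001, 0.991, -0.134, 0.0]
ft_force: [-15.7, -18.7, 15.2]
width: 0.334
target [494.8 -51.7 265.8] at [494.3 -52.6 268.6] yaw-unit deg -24.4 units [ 0.01 -0.04  0.11] [-0.18  0.17  1.65 -0.    1.33  1.66]
side spot unit xy [nan nan] n 0
top spot unit xy [nan nan] n 0
24.0167 w 0.335 F [-16.3 -19.   16.3] M [-0.71  2.33  1.33]
```

```bash
sed -i 's/^    h=cv2.*$/    q=p.astype(int); g=(q[...,1]-q[...,0]>12)\&(q[...,1]-q[...,2]>4)\&(q[...,1]>90)/' spot.py; python3 spot.py 2>/dev/null; python3 - <<'E'
from h import *
p,_=cloud("side");q,_=cloud("top")
cv2.imwrite("pics/c6.png",np.hstack([cv2.resize(p[175:245,205:295,::-1],(400,310),interpolation=2),cv2.resize(q[130:180,255:315,::-1],(396,310),interpolation=2)]))
E
```

```text
side spot unit xy [nan nan] n 0
top spot unit xy [176.2  29.9] n 16
24.1167 w 0.338 F [-16.1 -17.7  16.4] M [-0.77  2.25  1.33]
```

View pics/c6.png

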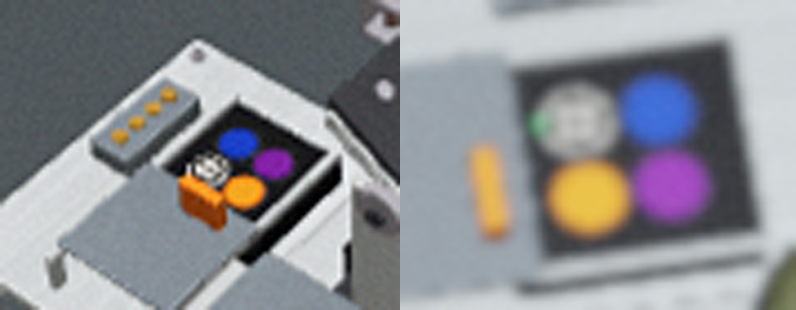

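```bash
python3 -m creep '[{"hand":55,"linear":[0,0,0.08],"twist":0},{"hand":55,"linear":[0,0,0],"twist":0},{"hand":55,"linear":[0,0,0],"twist":-1},{"hand":55,"linear":[0,0,0],"twist":-1},{"hand":55,"linear":[0,0,0],"twist":-1},{"hand":55,"linear":[0,0,0],"twist":-1},{"hand":55,"linear":[0,0,0],"twist":-1},{"hand":55,"linear":[0,0,0],"twist":-1},{"hand":55,"linear":[0,0,0],"twist":-1},{"hand":55,"linear":[0,0,0],"twist":-1},{"hand":55,"linear":[0,0,0],"twist":0},{"hand":20,"linear":[0,0,0],"twist":0},{"hand":20,"linear":[0,0,0],"twist":0},{"hand":20,"linear":[0,0,0],"twist":0},{"hand":20,"linear":[0,0,0],"twist":0}]'; python3 -m creep '[{"hand":20,"linear":[0,0,0],"twist":0.8},{"hand":20,"linear":[0,0,0],"twist":0.8},{"hand":20,"linear":[0,0,0],"twist":0.8},{"hand":20,"linear":[0,0,0],"twist":0.8},{"hand":20,"linear":[0,0,0],"twist":0.8},{"hand":20,"linear":[0,0,0],"twist":0.8},{"hand":20,"linear":[0,0,0],"twist":0.8},{"hand":20,"linear":[0,0,0],"twist":0.8},{"hand":20,"linear":[0,0,0],"twist":0.8},{"hand":20,"linear":[0,0,0],"twist":0.8}]'; python3 to.py red; python3 spot.py 2>/dev/null
```

```text
time: 25.47
eef_pos: [495.2, -51.5, 265.3]
eef_rot: [0.001, 0.96, 0.28, 0.001]
ft_force: [1.0, -2.4, 6.0]
width: 0.375
time: 26.3
eef_pos: [496.0, -52.8, 265.0]
eef_rot: [0.001, 0.991, -0.136, 0.002]
ft_force: [9.7, -26.0, 0.2]
width: 0.339
target [494.8 -51.7 265.8] at [496.  -52.8 265. ] yaw-unit deg -24.5 units [-0.06 -0.03 -0.03] [-0.18  0.17  1.65 -0.    1.31  1.66]
side spot unit xy [nan nan] n 0
top spot unit xy [nan nan] n 0
26.4 w 0.337 F [ 10.  -23.8  -0.6] M [ 0.3  -2.52  2.76]
```

```bash
cat > sp2.py <<'E'
from h import *
U=(518.3,-7.5,.156)
p,_=cloud("top"); q=p.astype(int); m=robot.camera_model("top"); R=np.array(m["R"]);t=np.array(m["t"])
def px(X):
    c=R@X+t; return m["fx"]*c[0]/c[2]+m["cx"],m["fy"]*c[1]/c[2]+m["cy"]
for n,a in (("target",[176,16,53]),("amber",[144,16,53]),("y+8",[176,24,53])): print(n,np.round(px(unit2w(U,np.array(a,float))),1))
u,v=map(int,np.round(px(unit2w(U,np.array([176,18,53.]))))); print("origin",u-8,v-6)
print((q[v-6:v+7,u-8:u+9,1]-(q[v-6:v+7,u-8:u+9,0]+q[v-6:v+7,u-8:u+9,2])//2))
E
python3 sp2.py
```

```text
target [281.  149.1]
amber [283.  161.1]
y+8 [278.  149.6]
origin 272 143
[[ -1  -2   0  -2  -2  -1   0   0  -1   1   2  -1   0   0   0  -1  -5]
 [  0  -2   0   1  -1  -1   1   0   1   0   1   1   1   0  -2  -4 -12]
 [  0   0   0  -1   0   1   0   1   0   1   1   1   0   1   0  -5 -16]
 [  0   1  -1  -2   0   1   1   2   2   2   2   1   2   1   2  -4 -19]
 [  0   1  -2  -1   1   1   1   1   2   1   2   2   0   1   3  -5 -19]
 [  0   1   0   1   2   0   1   1   1   3   2   1   2   1   0  -4 -19]
 [  2  -1  -1   0   1   1   1   0   2   1   1   1   1   2   0  -4 -16]
 [  0  -1   0   0   1   0   1   2   1   1   2   1   2   2   1   0 -12]
 [  1   0  -1  -2   0   0   2   2   0   1   1   2   2   1   1  -1  -6]
 [  0   0  -1   0   1   1   2   1   2   0   1   2   1   1   1   1  -3]
 [  2   1   0  -1   1   2   1   2   2   2   2   2   1   1   0   1  -1]
 [  1   0  -1  -3   1  -1   0   1   1   1   1   0   0  -1  -1   1  -1]
 [  1   1   1   0   1   0   0   0  -1   0  -2  -2  -4  -3  -3  -1  -2]]
```

```bash
python3 - <<'E'
from h import *
for c in ("top","side"):
    p,W=cloud(c); q=p.astype(int); g=q[...,1]-np.maximum(q[...,0],q[...,2]//1)
    g=np.where((W[...,0]>560)&(W[...,0]<800)&(W[...,1]>-100)&(W[...,1]<220),g,-99)
    i=np.argsort(g.ravel())[-6:]; print(c,[(k%560,k//560,g.ravel()[k],W.reshape(-1,3)[k].round().tolist()) for k in i])
    cv2.imwrite(f"pics/{c}7.png",p[:,:,::-1])
    if c=="top":
        o=(q[...,0]>200)&(q[...,2]<110)&(q[...,1]>90)&(W[...,2]>70)&(W[...,0]>600)&(W[...,0]<720); v,u=np.nonzero(o); print("tab px",u.mean(),v.mean(),W[o].mean(0))
a=cv2.imread("pics/top7.png")[100:190,220:340]; b=cv2.imread("pics/side7.png")[170:260,200:320]
cv2.imwrite("pics/c7.png",np.hstack([cv2.resize(a,(400,300),interpolation=2),cv2.resize(b,(400,300),interpolation=2)]))
E
```

```text
top [(np.int64(282), np.int64(153), np.int64(2), [679.0, 33.0, 53.0]), (np.int64(281), np.int64(145), np.int64(2), [701.0, 36.0, 52.0]), (np.int64(277), np.int64(124), np.int64(2), [758.0, 46.0, 48.0]), (np.int64(284), np.int64(146), np.int64(2), [698.0, 28.0, 53.0]), (np.int64(280), np.int64(145), np.int64(2), [700.0, 38.0, 54.0]), (np.int64(322), np.int64(172), np.int64(5), [636.0, -72.0, 26.0])]
tab px 300.0444444444444 158.24444444444444 [656.18570059 -10.06203251  93.84770193]
side [(np.int64(239), np.int64(250), np.int64(5), [610.0, 149.0, 46.0]), (np.int64(257), np.int64(233), np.int64(5), [618.0, 73.0, 51.0]), (np.int64(251), np.int64(203), np.int64(5), [719.0, 10.0, 55.0]), (np.int64(267), np.int64(207), np.int64(5), [675.0, -17.0, 51.0]), (np.int64(261), np.int64(212), np.int64(6), [674.0, 9.0, 49.0]), (np.int64(261), np.int64(211), np.int64(7), [676.0, 7.0, 50.0])]
```

View pics/c7.png

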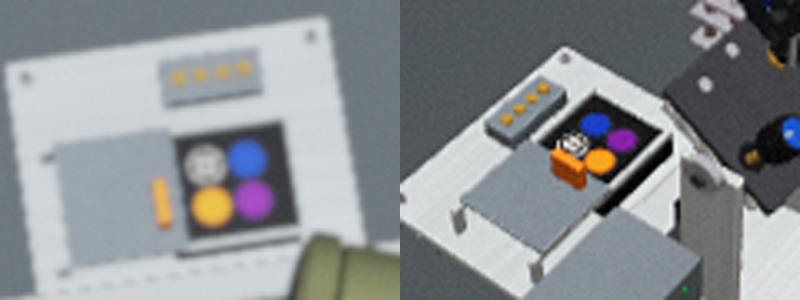

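```bash
python3 -m creep '[{"hand":55,"linear":[0,0,0],"twist":0},{"hand":55,"linear":[0,0,0],"twist":0},{"hand":55,"linear":[0,0,0],"twist":0},{"hand":55,"linear":[0,0,-1],"twist":0},{"hand":55,"linear":[0,0,-1],"twist":-1},{"hand":55,"linear":[0,0,-1],"twist":-1},{"hand":55,"linear":[0,0,0],"twist":-1},{"hand":55,"linear":[0,0,0],"twist":-1},{"hand":55,"linear":[1,0,0],"twist":0},{"hand":55,"linear":[1,0,0],"twist":0},{"hand":55,"linear":[1,0,0],"twist":0},{"hand":55,"linear":[0,0,0],"twist":0},{"hand":55,"linear":[0,0,0],"twist":0}]'; python3 - <<'E'
from h import *
U=(518.3,-7.5,.156)
p,_=cloud("wrist"); cv2.imwrite("pics/w8.png",p[:,:,::-1])
c=proj("wrist",unit2w(U,np.array([176.,16,53]))); print(c)
u,v=map(int,c); u=min(max(u,70),490);v=max(v,50)
cv2.imwrite("pics/w8c.png",cv2.resize(p[v-50:v+50,u-70:u+70,::-1],(700,500),interpolation=2))
for n in ("light_spot","target_mark"): print(n,[(np.round(x["position"],1).tolist(),round(x["conf"],2)) for x in robot.recognise("wrist",n)[:2]])
E
```

```text
time: 27.63
eef_pos: [569.2, -39.4, 338.1]
eef_rot: [-0.0, 0.997, 0.076, -0.001]
ft_force: [-0.1, 0.6, -0.7]
width: 0.549
[229.72599533  51.92944641]
light_spot []
target_mark [([502.7, -50.4, 271.3], 0.29)]
```

View pics/w8c.png

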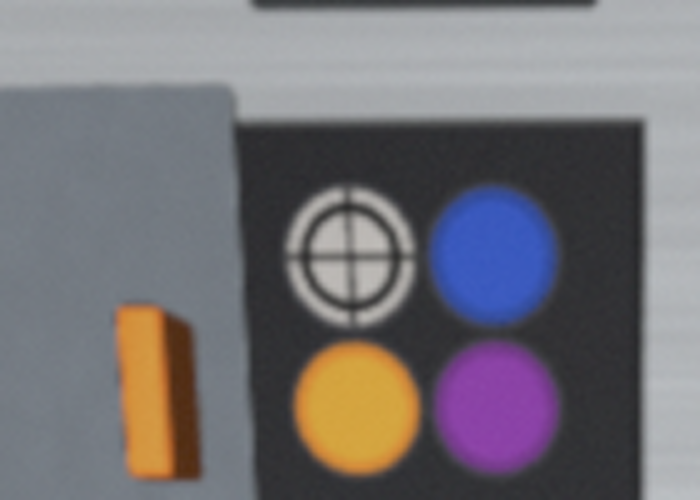

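```bash
python3 - <<'E'
import cv2,numpy as np
for a,b,r in (("top3","top7",(135,185,236,276)),("top2","top7",(135,185,236,276)),("side3","side7",(205,245,225,275))):
    A=cv2.imread(f"pics/{a}.png").astype(np.float32);B=cv2.imread(f"pics/{b}.png").astype(np.float32)
    y0,y1,x0,x1=r; g=lambda I:I[y0:y1,x0:x1].mean(2)
    print(a,b,cv2.phaseCorrelate(g(A),g(B)))
A=cv2.imread("pics/top3.png").astype(int);B=cv2.imread("pics/top7.png").astype(int)
D=(B-A)[142:172,268:300]
for ch in (1,2): print("GR"[ch-1]); print(D[4:14,4:24,ch])
y=A[150:168,280:300]; print("old spot g-r"); print((y[...,1]-y[...,2])[2:14])
E
```

```text
top3 top7 ((-0.015680130344463805, -0.09629579073484607), 0.9533138728141785)
top2 top7 ((-2.4751194462284545, -13.87983531012572), 0.025187612414360048)
side3 side7 ((-0.05247943928861787, -0.05898858643581306), 0.9570966174602509)
G
[[   1   -3    0    1    1    0   -1    1    0    1   -2    1    2    1
     1   -2    1   -3   -3   -1]
 [  -2   -3   -1   -2    1    3    0    1    1    1   -1    0    2   -1
     2   -3    1   -1    1    2]
 [   2   -2    0    1    0    1    1   -3    1    1    1   -1    1    0
    -2   -1    2    3    0   -3]
 [  -3    2   -1    0    2   -1    2    1    1   -1    0   -1    1   -2
     1   -2    0   -1   -3    2]
 [   0    0    0   -2    1    2    2    1    0    1    0    1    0   -3
     0    1   -1    0   -5   -2]
 [   2    1    2   -1    0   -1    0    0    0    0    0   -1    0    2
    -1   -1  -11  -32  -36  -28]
 [  -1   -2    2   -3   -3    1    2   -1    0    2    0    1    2   -1
     1   -6  -42  -85  -96  -83]
 [   0   -2    3    0   -1    0   -2    2    2    0    2   -1    0    1
    -1  -15  -79 -130 -142 -136]
 [   2    1    0   -4    
[... 1372 characters left out ...]
 -69 -65
  -56 -39]
 [-30 -36 -40 -43 -44 -43 -38 -23  20  61  66  48   7 -43 -76 -84 -85 -83
  -76 -62]
 [-47 -46 -46 -46 -48 -47 -47 -42 -24   9  13 -14 -48 -75 -87 -91 -89 -90
  -85 -77]
 [-49 -45 -43 -43 -43 -44 -47 -47 -41 -28 -33 -57 -79 -87 -90 -93 -92 -91
  -89 -82]
 [-45 -41 -41 -40 -42 -41 -44 -45 -46 -39 -46 -69 -84 -91 -91 -91 -89 -91
  -89 -87]
 [-44 -40 -39 -40 -40 -40 -42 -45 -46 -44 -49 -69 -84 -88 -89 -91 -90 -89
  -90 -87]
 [-42 -41 -40 -39 -39 -39 -41 -44 -48 -46 -46 -65 -82 -89 -90 -88 -90 -90
  -89 -82]
 [-43 -40 -40 -39 -40 -40 -41 -44 -48 -45 -38 -53 -76 -84 -87 -90 -90 -87
  -86 -73]
 [-44 -40 -39 -39 -40 -40 -43 -46 -48 -43 -28 -36 -59 -75 -81 -86 -85 -82
  -75 -59]]
```

```bash
python3 -m creep '[{"hand":55,"linear":[-1,0,0],"twist":0},{"hand":55,"linear":[-1,0,0],"twist":0},{"hand":55,"linear":[-1,0,0],"twist":0},{"hand":55,"linear":[0,0,0],"twist":1},{"hand":55,"linear":[0,0,0],"twist":1},{"hand":55,"linear":[0,0,0],"twist":1},{"hand":55,"linear":[0,0,0.4],"twist":1},{"hand":55,"linear":[0,0,0.5],"twist":0},{"hand":55,"linear":[0,0,0.5],"twist":0},{"hand":55,"linear":[0,0,0.5],"twist":0},{"hand":55,"linear":[0,0,0.5],"twist":0},{"hand":55,"linear":[0,0,0.5],"twist":0},{"hand":20,"linear":[0,0,0],"twist":0},{"hand":20,"linear":[0,0,0],"twist":0},{"hand":20,"linear":[0,0,0],"twist":0},{"hand":20,"linear":[0,0,0],"twist":0}]'; python3 to.py red; python3 -m creep '[{"hand":20,"linear":[0,0,0],"twist":-0.8},{"hand":20,"linear":[0,0,0],"twist":-0.8},{"hand":20,"linear":[0,0,0],"twist":-0.8},{"hand":20,"linear":[0,0,0],"twist":-0.8},{"hand":20,"linear":[0,0,0],"twist":-0.8},{"hand":20,"linear":[0,0,0],"twist":-0.8},{"hand":20,"linear":[0,0,0],"twist":-0.8},{"hand":20,"linear":[0,0,0],"twist":-0.8},{"hand":20,"linear":[0,0,0],"twist":-0.8},{"hand":20,"linear":[0,0,0],"twist":-0.8}]'; python3 to.py red; python3 spot.py 2>/dev/null; cat > sp3.py <<'E'
from h import *
U=(518.3,-7.5,.156); A=cv2.imread("pics/top7.png")[...,::-1].astype(float)
p,_=cloud("top"); m=robot.camera_model("top"); R=np.array(m["R"]);t=np.array(m["t"]); C=-R.T@t
D=(p-A); g=D[...,1]-.2*np.abs(D[...,0]-0)*0; g=np.where(g>12,g,0); g[:125]=0;g[185:]=0;g[:,:225]=0;g[:,320:]=0
v,u=np.nonzero(g); w=g[v,u]; r=np.c_[(u-m["cx"])/m["fx"],(v-m["cy"])/m["fy"],np.ones(len(u))]@R; P=C+r*((53-C[2])/r[:,2])[:,None]
c,s=np.cos(U[2]),np.sin(U[2]); Q=(P-[U[0],U[1],0])[:,:2]@np.array([[c,-s],[s,c]])
k=(np.abs(Q-[160,0])<55).all(1); print("n",k.sum(),"sum",w[k].sum(), "cen",(Q[k]*w[k][:,None]).sum(0)/max(w[k].sum(),1),"y range",Q[k][:,1].min() if k.any() else 0,Q[k][:,1].max() if k.any() else 0)
E
python3 sp3.py
```

```text
time: 29.12
eef_pos: [493.2, -52.2, 265.9]
eef_rot: [0.001, 0.991, -0.133, -0.002]
ft_force: [-5.1, -9.4, -14.5]
width: 0.374
target [494.8 -51.7 265.8] at [493.2 -52.2 265.9] yaw-unit deg -24.2 units [ 0.06 -0.04  0.  ] [-0.18  0.17  1.65 -0.    1.32  1.66]
time: 29.95
eef_pos: [493.0, -52.9, 267.7]
eef_rot: [0.001, 0.959, 0.283, -0.002]
ft_force: [-21.3, -7.4, 2.5]
width: 0.34
target [494.8 -51.7 265.8] at [493.  -52.9 267.7] yaw-unit deg 23.9 units [ 0.09 -0.    0.07] [-0.18  0.17  1.65 -0.    1.33  0.82]
side spot unit xy [nan nan] n 0
top spot unit xy [176.6  30.6] n 18
30.05 w 0.333 F [-21.7  -7.3   2.6] M [-3.87  1.83 -2.01]
n 18 sum 448.0 cen [174.00241226  27.9344909 ] y range -53.46981100096049 34.68073816359542
```

```bash
python3 - <<'E'
import cv2,numpy as np
A=cv2.imread("pics/top3.png").astype(float);B=cv2.imread("pics/top7.png").astype(float)
D=(A-B)[140:175,275:305,1]; F=D[D>12].sum(); print("initial sum",F)
g=np.linspace(-6,6,400); X,Y=np.meshgrid(g,g); S=X**2+Y**2<25
def vis(x,y):
    m=S.copy()
    for a,b in ((176,16),(144,16),(176,-16),(144,-16)): m&=((X+x-a)**2+(Y+y-b)**2>196)
    m&=(Y+y<39); return m.sum()/S.sum()
print("vis init",vis(159,-5),vis(159,-6))
for y in (22,24,25,26,27,28,29,30,31,32,34): print(y,round(vis(176,y),3), "pred sum",F/vis(159,-5)*vis(176,y))
E
python3 -m creep '[{"hand":20,"linear":[0,0,0],"twist":0.5},{"hand":20,"linear":[0,0,0],"twist":0.5},{"hand":20,"linear":[0,0,0],"twist":0}]';python3 sp3.py
python3 -m creep '[{"hand":20,"linear":[0,0,0],"twist":0.5},{"hand":20,"linear":[0,0,0],"twist":0.5},{"hand":20,"linear":[0,0,0],"twist":0}]';python3 sp3.py
```

```text
initial sum 3222.0
vis init 0.9884803243940651 0.9565708229656252
22 0.0 pred sum 0.0
24 0.0 pred sum 0.0
25 0.0 pred sum 0.0
26 0.062 pred sum 203.59038784262538
27 0.166 pred sum 539.6534588849524
28 0.285 pred sum 929.9372086518739
29 0.411 pred sum 1340.797781092672
30 0.538 pred sum 1753.5358008577286
31 0.66 pred sum 2152.5309062092115
32 0.774 pred sum 2523.965084840574
34 0.955 pred sum 3111.9064889054634
time: 30.35
eef_pos: [492.9, -52.7, 267.7]
eef_rot: [0.001, 0.974, 0.229, -0.002]
ft_force: [-19.2, -7.9, 2.9]
width: 0.337
n 9 sum 150.0 cen [168.24594621  20.04847845] y range -53.46981100096049 32.13826739785938
time: 30.65
eef_pos: [492.8, -52.5, 267.6]
eef_rot: [0.001, 0.984, 0.178, -0.002]
ft_force: [-19.8, -8.6, 3.6]
width: 0.337
n 1 sum 16.0 cen [107.41719062 -53.469811  ] y range -53.46981100096049 -53.46981100096049
```

```bash
python3 -m creep '[{"hand":20,"linear":[0,0,0],"twist":0.76},{"hand":20,"linear":[0,0,0],"twist":0.76},{"hand":20,"linear":[0,0,0],"twist":0.76},{"hand":20,"linear":[0,0,0],"twist":0.76},{"hand":20,"linear":[0,0,0],"twist":0.76},{"hand":20,"linear":[0,0,0],"twist":0.76},{"hand":20,"linear":[0,0,0],"twist":0.76},{"hand":20,"linear":[0,0,0],"twist":0.76},{"hand":20,"linear":[0,0,0],"twist":0.76},{"hand":20,"linear":[0,0,0],"twist":0.76},{"hand":20,"linear":[0,0,0],"twist":0}]';python3 sp3.py; python3 to.py red; python3 spot.py 2>/dev/null
```

```text
time: 31.62
eef_pos: [495.1, -52.9, 266.3]
eef_rot: [0.0, 0.976, -0.217, 0.001]
ft_force: [10.6, -26.6, -21.3]
width: 0.333
n 0 sum 0.0 cen [0. 0.] y range 0 0
target [494.8 -51.7 265.8] at [495.2 -52.9 266.3] yaw-unit deg -33.8 units [-0.03 -0.04  0.02] [-0.18  0.17  1.65 -0.    1.32  1.83]
side spot unit xy [176.4  18.3] n 5
top spot unit xy [177.5  18.2] n 9
31.7667 w 0.33 F [ 11.2 -26.3 -21.1] M [ 0.96 -3.49  3.3 ]
```

```bash
python3 -m creep '[{"hand":55,"linear":[0,0,0],"twist":0},{"hand":55,"linear":[0,0,0],"twist":0},{"hand":55,"linear":[0,0,0],"twist":0},{"hand":55,"linear":[0,0,-1],"twist":0},{"hand":55,"linear":[0,0,-1],"twist":-1},{"hand":55,"linear":[0,0,-1],"twist":-1},{"hand":55,"linear":[0,0,0],"twist":-1},{"hand":55,"linear":[0,0,0],"twist":-1},{"hand":55,"linear":[0,0,0],"twist":-1},{"hand":55,"linear":[0,0,0],"twist":-0.6},{"hand":55,"linear":[1,0,0],"twist":0},{"hand":55,"linear":[1,0,0],"twist":0},{"hand":55,"linear":[1,0,0],"twist":0},{"hand":55,"linear":[0,0,0],"twist":0},{"hand":55,"linear":[0,0,0],"twist":0}]'; python3 spot.py 2>/dev/null; python3 - <<'E'
from h import *
U=(518.3,-7.5,.156)
p,_=cloud("wrist"); cv2.imwrite("pics/w9.png",p[:,:,::-1])
c=proj("wrist",unit2w(U,np.array([176.,16,53]))); print(c)
u,v=map(int,c); v=max(v,40)
cv2.imwrite("pics/w9c.png",cv2.resize(p[v-40:v+50,u-60:u+60,::-1],(720,540),interpolation=2))
for n in ("light_spot","target_mark"): print(n,[(np.round(x["position"],1).tolist(),round(x["conf"],2)) for x in robot.recognise("wrist",n)[:2]])
E
```

```text
time: 33.02
eef_pos: [569.2, -39.6, 341.4]
eef_rot: [-0.0, 0.997, 0.077, -0.0]
ft_force: [-0.3, -0.3, -0.7]
width: 0.553
side spot unit xy [174.3  19.8] n 5
top spot unit xy [178.   18.4] n 4
33.1167 w 0.55 F [-0.   0.2 -0.3] M [ 0.02 -0.03  0.09]
[229.81776266  52.53185044]
light_spot []
target_mark []
```

View pics/w9c.png

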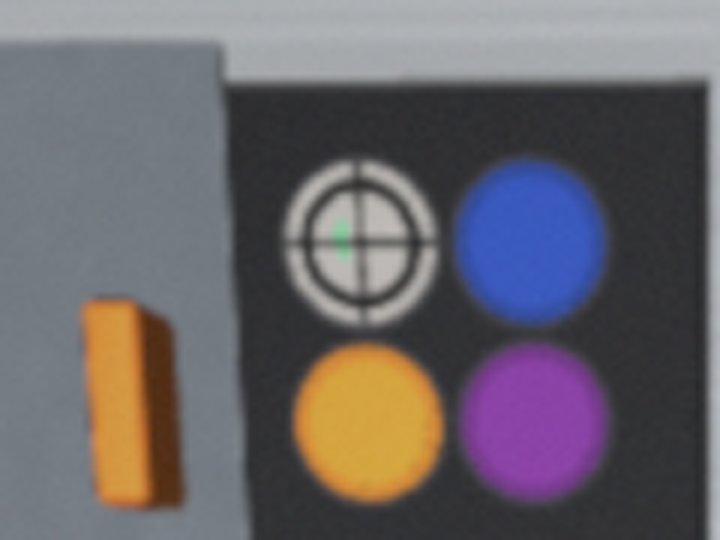

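```bash
python3 -m creep '[{"hand":55,"linear":[0.9,-0.56,0],"twist":0},{"hand":55,"linear":[0.9,-0.56,0],"twist":0},{"hand":55,"linear":[0.9,-0.56,0],"twist":0},{"hand":55,"linear":[0.9,-0.56,0],"twist":0},{"hand":55,"linear":[0,0,0.8],"twist":0},{"hand":55,"linear":[0,0,0.8],"twist":0},{"hand":55,"linear":[0,0,0.8],"twist":0},{"hand":55,"linear":[0,0,0.8],"twist":0},{"hand":55,"linear":[0,0,0],"twist":0},{"hand":55,"linear":[0,0,0],"twist":0}]'; python3 - <<'E'
from h import *
U=(518.3,-7.5,.156)
P=[cloud("wrist")[0] for _ in range(3)]; p=np.mean(P,0).astype(np.uint8); cv2.imwrite("pics/w10.png",p[:,:,::-1]); print(tool()[0]["eef_pos"])
c=proj("wrist",unit2w(U,np.array([176.,16,53]))); print(c)
u,v=map(int,c); v=max(v,40)
cr=p[v-40:v+40,u-55:u+55,::-1]; cv2.imwrite("pics/w10c.png",cv2.resize(cr,(770,560),interpolation=2))
q=p.astype(int); g=q[...,1]-q[...,0]; vv,uu=np.nonzero((g>8)&(q[...,1]>q[...,2])); k=(abs(uu-u)<40)&(abs(vv-v)<40); print("green px",k.sum(),uu[k].min(),uu[k].max(),vv[k].min(),vv[k].max(),"crop origin",u-55,v-40)
for n in ("light_spot","target_mark"): print(n,[(np.round(x["position"],1).tolist(),round(x["conf"],2)) for x in robot.recognise("wrist",n)[:2]])
E
```

```text
time: 34.1
eef_pos: [648.9, 29.0, 262.0]
eef_rot: [-0.0, 0.997, 0.076, -0.0]
ft_force: [0.8, -0.1, 0.7]
width: 0.554
[649.61794275  29.08825656 263.81722722]
[279.00925731 140.96453494]
green px 27 273 276 135 143 crop origin 224 100
light_spot []
target_mark [([692.9, 38.1, 50.9], 0.75)]
```

View pics/w10c.png

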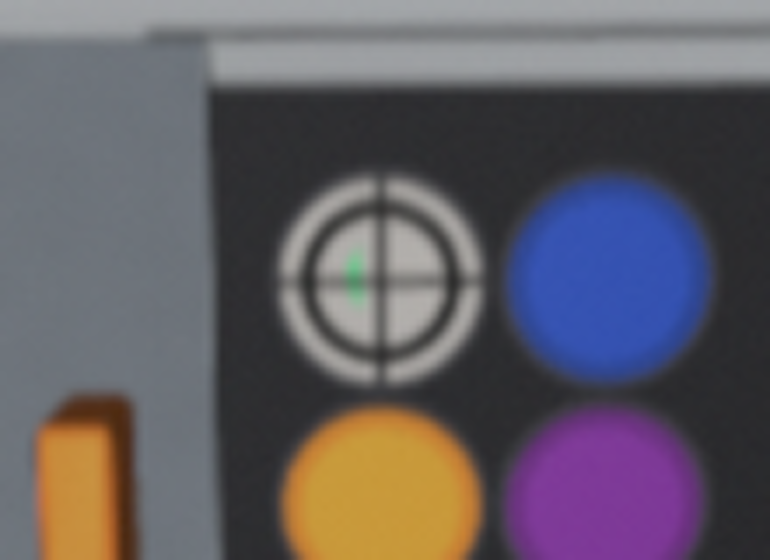

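```bash
python3 - <<'E'
import cv2,numpy as np
p=cv2.imread("pics/w10.png").astype(int); g=p[...,1]-p[...,2]; print(g[132:148,268:284])
E
```

```text
[[-2 -2 -1  0 -1 -2 -2 -3 -3 -2 -1 -2 -3 -3 -3 -2]
 [-3 -1 -1 -1 -2 -3 -2 -2 -3 -3 -2 -2 -3 -3 -3 -3]
 [-2 -1 -1 -2 -3 -3  0  2  0 -3 -2 -2 -3 -3 -4 -3]
 [-1  0 -1 -2 -2 -1 13 15  3 -2 -2 -3 -3 -3 -3 -2]
 [ 0 -1 -3 -2 -2  9 37 31  4 -1 -1 -3 -2 -3 -3 -3]
 [ 0 -2 -4 -3 -1 25 63 44  7 -2 -2 -2 -4 -4 -3 -2]
 [-1 -2 -4 -3  1 34 74 47  8 -1 -2 -2 -3 -3 -3 -3]
 [-1 -2 -2 -2  1 32 64 40  8 -1 -1 -2 -2 -2 -1 -2]
 [ 1 -3 -2 -2  1 23 53 35  8 -1  0 -3 -2 -2 -2 -2]
 [ 0 -2 -3 -3  0 18 50 44 13  1 -1 -2 -2 -2 -3 -3]
 [-1 -2 -2 -2 -2 11 40 41 12 -1 -2 -3 -3 -2 -4 -4]
 [-1 -2 -2 -3 -3  3 20 24  8 -1 -2 -3 -3 -2 -3 -3]
 [ 0 -1 -2 -3 -3 -1  3  6  0 -1 -1 -3 -2 -3 -3 -2]
 [-2 -1 -1 -2 -3 -3 -3 -2 -3 -3  0 -3 -3 -2 -3 -3]
 [-2 -2 -1 -1 -2 -2 -3 -4 -4 -2 -1 -2 -4 -3 -3 -4]
 [-2 -2 -2 -1 -1 -2 -3 -2 -2 -2 -1 -2 -3 -3 -3 -2]]
```

```bash
python3 -c "
from rig import robot
print(robot.finish_job())"
```

```text
the job is handed in; nothing more can be done
None
```

I slid the dust cover fully open by its orange tab (about 85 mm, lamp on), turned both mirror screws, and handed the job in at about 34 s. By my best reading the spot is centred in the target's ring to within about 1 mm, but I could only infer that, because only part of the spot shows.

- **Screws:** the tool can only point straight down, so I gripped each knob and turned it in strokes of up to 48° (the last one 58°). Turning the blue screw also pushed the red one along, about 14 mm of spot travel, so I set blue first and brought red back last.
- **Spot position:** where the spot lies on the white target, only a strip about 3 mm wide shows; the rest seems hidden by the plug. In the last close wrist picture the strip lies wholly inside the black ring. It has a curved left edge and a straight right edge, which fits a 10 mm spot centred on the cross.
- **Support for that reading:** I watched the spot disappear under the target's left edge and followed how far I turned the screw after that. This also puts it within 1–2 mm of the centre, where 4 mm is allowed.
- **Checks that failed or disagreed:** the network did not find the light spot in the last picture. The strip's centre read 2–4 mm left of the target's centre in the top and side cameras, as expected when only the left part shows.
- **Other things:** comparing pictures at 26 s showed the cover had not shifted, and it was still open in the last one. The highest force I saw was about 70 N, while turning the red knob. I never moved near the things around the unit, but I did not check them again at the end. The gripper hung clear of everything.

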